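Set up the three-place magnetic stirrer

TASK

Get the three-place magnetic stirrer ready for a run: swing its latch tab a full quarter turn towards the robot, lift the clear cover plate out by its knob and lay it, knob up, squarely in the middle of the dark bench mat, lengthwise along it. Then stand the beaker on the middle stirring ring, the conical flask on the ring to the left of it and the brown bottle on the ring to the right of it (left and right as seen from the robot), each upright and centred on its ring, and put the grey lid on the beaker. Set everything down gently, without dropping it, and leave the wash bottle and the cardboard box where they stand.

Things in the scene. Friction and masses are not known exactly. Their poses are not given: they have to be found in the camera images.
- stirrer: Fixed grey stirrer box, 124 mm deep (x), 292 mm wide (y); origin under its middle on the bench, x away from the robot, y to its left, z up. White plate top 55 mm high, three black 62 mm rings at x = 0: left y = +76, middle 0, right -76 mm. Raised rim: clear 91 x 228 mm, ledge 63 mm, top 68.5 mm high. Vessels on it stand about 20 mm apart: close the fingers across the row (along x).
- tab (a joint): Swing tab on the stirrer's right (-y) end, rad: 0 = in over the cover, grows as its tip swings to the robot, stop 1.6 = along the end rim; cover free above 1.3. Axis vertical at x = 0, y = -135 mm of the stirrer. Strip 12 x 3.5 mm; black upright pin, 12 mm diameter, 73.5 to 97.5 mm above the bench, at x = -27 sin q, y = -135 + 27 cos q mm (stirrer frame). About 1 N moves it; stays where left.
- cover_c (a point): Clear plastic cover plate 104 x 238 x 5 mm, 0.15 kg, long along its y, loose on the ledge in the stirrer's rim (2 mm play all round), underside 63 mm above the bench. Point in the middle of the plate, z up. Black round knob, 20 mm diameter, on its middle: grip part from 8.5 to 30.5 mm (its top) above this point.
- mat: Dark flat rubber bench mat 150 x 276 x 3 mm, long along its y, fixed. Origin in the middle of its underside on the bench.
- beaker_c (a point): Glass beaker, 52 mm outside diameter, 72 mm high, wall 3 mm (mouth 46 mm), open at the top. Point on its axis half-way up (36 mm above its underside).
- flask_c (a point): Conical glass flask, 105 mm high, base 64 mm in diameter, straight neck of 29 mm diameter from 60 to 100 mm above its underside, lip 33 mm. Point on its axis half-way up (52.5 mm above its underside).
- bottle_c (a point): Brown glass bottle with black screw cap, 110 mm high: straight round body of 52 mm diameter up to 74 mm, cap of 35 mm diameter from 90 mm to the top; 0.13 to 0.25 kg. Point on its axis half-way up (55 mm above its underside).
- lid_c (a point): Grey plastic beaker lid, 36 mm high, knob up: disc 62 mm diameter, 5 mm thick; boss beneath it 33 mm diameter, 5 mm deep, which drops into the beaker's mouth; round knob on top, 18 mm diameter. Point on its axis half-way up: disc top 8 mm below it, knob's grip part from 0 to 18 mm above it. Seated, it stands 49 mm above the beaker's point.
- washbottle: White wash bottle with blue cap and spout, 60 mm diameter, 172 mm high, a bystander. Origin under its middle.
- kitbox: Cardboard reagent box 70 x 110 x 80 mm, a bystander. Origin under its middle.
Mind the look-alikes: they are no part of the job. What is shaped like the part that bears flask_c but green or pink is not meant.

How it is judged:
By the outcome, as a careful person would: the job done as asked, in the order asked, and still so for the second after the job is handed in, with the robot touching nothing.
It also fails if it takes over 141 s, if anything falls off the work surface, if the arm or the gripper's body presses on something with over 40 N, if the wrist force passes 120 N, or if a joint passes its speed limit or range.

ROBOT

A 6-joint arm with a two-finger parallel gripper is mounted at the origin on the work surface. World frame = base frame: x ahead of the robot, y to its left, z up, the work surface at z = 0. Lengths are in m, angles in rad, forces in N, time in s.
With the tool pointing down it reaches from about 0.375 to 0.9 m from the base axis. Payload 3.1 kg.
Tool frame: the origin (TCP) lies between the finger pads; the fingertips stand 22 mm ahead of it and the grasp point (between the pads) lies 3 mm ahead of it; z points along the fingers, y is the line along which they close (so a half turn about z gives the same grasp; the last joint's range is limited). The gripper opens to 87 mm and grips with 3 to 60 N. Pads are 19 mm wide; open, the fingers measure 117 mm over their backs; the gripper's body (75 mm by 190 mm) begins 51 mm behind the grasp point.
Start: joints at [1.038, 0.527, 1.433, -0, 1.181, -0.178], TCP at [0.216, 0.586, 0.245] pointing down, gripper open.
Joint ranges: [-3.08, 3.08], [-0.75, 2.2], [0.22, 2.44], [-1.43, 4.57], [0, 2.65], [-2.85, 2.85]. Speed limits (rad/s): [2.79, 2.79, 3.14, 3.14, 3.14, 3.14].

INTERFACE

Orientations are given as a unit quaternion [x, y, z, w].
In Python, from rig import robot gives the robot as it stands.
- The arm moves only by the tool move_arm, never from a script. Its argument "series" is text: rows parted by semicolons, each of 6 numbers parted by spaces: the shift along the tool's x, y, z in mm, then the turn, a rotation vector about the tool's x, y, z in degrees. In form: dx dy dz ax ay az; .... A call has 1 to 8 rows; each row is the pose to reach, as a shift and turn from the pose commanded when the call began, along the tool's axes at that moment; what a row does not reach only later rows make up. A row lasts 1/12 s, in which the tool goes at most 41.7 mm and 7.16 degrees, less where a joint would pass 70% of its speed; a pose out of reach is approached as far as the arm can. A call with a gripper value outside its range is refused whole. "jaw" is the opening, from 0 (shut) to 1 (fully open), set as the call begins (left out, the last holds). The fingers move at their own pace and stop on an object; "newtons" is the grip in N (left out, the last holds). Time passes only in rows, so rows that repeat a pose let the fingers close. It gives the time, the measured TCP pose, the force, the opening and the grip force at its end, in the units of the state.
- robot.get_obs(): the state, without advancing time (a new reading comes with each control period).
- robot.camera(name): name is "side" or "top"; returns a dict with "img" (400x640x3 uint8, red, green, blue), "mtx" (3x3 intrinsics, pixels), "distortion" ([k1, k2, p1, p2, k3] as OpenCV has them; the pictures are not rectified), "world_to_cam" (4x4, takes a point from world to camera coordinates). Camera axes: x right, y down, z forward; pixel columns grow to the right and rows downward; lengths in m; the calibration is good to about 2 mm. A picture is of the moment at which its call begins. There is no depth.
- robot.hand_in(): hands the job in; it is judged then, once.
Trained networks look in a picture, given as the dict that the camera call returned (one of the last four; its "shot" number tells which), for a name from the list of things; names that differ only in an ending like _2 or _b are one class to them, and where a whole thing is asked for, a point or a joint stands for the part that bears it (a point fixed in the world has none). Each returns a list of dicts, best first, with "p" (0 to 1); they miss things now and then, are a little off and sometimes report something else, mostly with a low value. They report only what shows in the picture. A call takes as long as a camera call. They do not tell look-alikes from the thing itself.
- robot.search_frame(picture, thing): "xyz" ([x, y, z] in m, in world coordinates, good to about 4 mm: the middle of the surface that is visible of it).
- robot.tip_of(picture, thing): "xyz" ([x, y, z] in m, in world coordinates, good to about 4 mm: a listed point, or the origin of a listed thing).
The state is a dict: "time": time; "q": joint angles; "joint_velocities": joint speeds; "joint_torque": joint torques, N m; "position": TCP position; "tool_rot": TCP orientation; "ft_force": force on the tool from outside, world axes, zero at the start; "moment": the same for the moment, N m; "grip_width": finger opening in m; "grip_force": force on a finger pad.
Only numpy, scipy, OpenCV 4.12 (cv2) and the standard library are available. Lean on these libraries where they do the work, as an engineer would, in place of code of your own. Each camera call takes 0.05 s, during which the arm holds its last target. There are 200 camera calls.

## Working session

There is one attempt and no reset: what is moved stays moved. The work goes in short steps, Python scripts to look and compute and a tool call to move; the robot and the scene stay as the last step left them, time stands still between calls to the robot, and variables do not carry over. Pictures are saved under pics/ and viewed, at most 14 in all, crops included, and the job is handed in when it is done.

Besides the shell and the picture viewer there is one more tool, called after ">>>" in YAML: its name, and indented under it one key for each argument. move_arm: Moves the arm, as the interface text tells. Its arguments: {"type":"object","properties":{"series":{"type":"string"},"jaw":{"type":"number"},"newtons":{"type":"number"}},"required":["series"]}

```bash
ls; mkdir -p pics; cat > h.py <<'E'
import numpy as np, cv2
from rig import robot
from scipy.spatial.transform import Rotation as R
def proj(c,P):
    P=np.atleast_2d(np.array(P,float)); M=np.array(c["world_to_cam"])
    return cv2.projectPoints(P,cv2.Rodrigues(M[:3,:3])[0],M[:3,3],np.array(c["mtx"]),np.array(c["distortion"],float))[0][:,0]
def ray(c,uv,z):
    M=np.array(c["world_to_cam"]); K=np.array(c["mtx"])
    n=cv2.undistortPoints(np.array(uv,float).reshape(-1,1,2),K,np.array(c["distortion"],float))[:,0]
    d=np.c_[n,np.ones(len(n))]@M[:3,:3]; o=-M[:3,:3].T@M[:3,3]
    return o+d*((z-o[2])/d[:,2])[:,None]
def save(c,n): cv2.imwrite("pics/"+n+".png",c["img"][:,:,::-1])
E
python3 - <<'E'
from h import *
np.set_printoptions(precision=4,suppress=True)
o=robot.get_obs(); print(o)
for n in("top","side"):
    c=robot.camera(n); save(c,n+"0")
    print(n,"campos",-np.array(c["world_to_cam"])[:3,:3].T@np.array(c["world_to_cam"])[:3,3])
    for t in "stirrer tab cover_c mat beaker_c flask_c bottle_c lid_c washbottle kitbox".split():
        print(t,[(np.round(d["xyz"],4),round(d["p"],2),proj(c,d["xyz"])[0].round()) for d in robot.tip_of(c,t)] if t!="tab" else [(np.round(d["xyz"],4),round(d["p"],2)) for d in robot.search_frame(c,t)])
E
```

```text
pics
{'time': 0.0, 'q': array([ 1.0385,  0.5285,  1.4339, -0.    ,  1.1814, -0.1785]), 'joint_velocities': array([ 0.0003,  0.0012, -0.0017,  0.0008,  0.0008, -0.0004]), 'joint_torque': array([ -0.0003, -44.0043, -17.6586,   0.0632,   0.0583,  -0.0002]), 'position': array([0.2161, 0.5857, 0.2436]), 'tool_rot': array([ 0.176 ,  0.9844, -0.001 , -0.0004]), 'ft_force': array([-0.7014, -0.2096,  0.0707]), 'moment': array([ 0.0225, -0.0272,  0.0381]), 'grip_force': 0.0, 'grip_width': 0.08725194823502322}
top campos [ 0.3607 -0.0056  1.0684]
stirrer [(array([ 0.62  , -0.1611,  0.0011]), 0.57, array([366., 152.]))]
tab [(array([ 0.6198, -0.2731,  0.0752]), 0.54)]
cover_c [(array([ 0.621 , -0.1584,  0.0642]), 0.97, array([368., 146.]))]
mat [(array([0.6216, 0.1776, 0.0001]), 0.88, array([250., 154.]))]
beaker_c [(array([ 0.4343, -0.0929,  0.0353]), 0.69, array([346., 215.])), (array([ 0.623 , -0.1587,  0.0013]), 0.19, array([365., 151.]))]
flask_c [(array([0.3228, 0.2097, 0.0548]), 0.9, array([235., 259.])), (array([0.4663, 0.01  , 0.0558]), 0.71, array([308., 204.])), (array([0.3701, 0.0026
[... 943 characters left out ...]
, 0.76, array([228., 202.])), (array([0.472 , 0.0063, 0.049 ]), 0.75, array([312., 206.])), (array([0.3683, 0.0051, 0.051 ]), 0.72, array([285., 221.])), (array([0.437 , 0.115 , 0.0517]), 0.67, array([278., 197.]))]
bottle_c [(array([ 0.4453, -0.3145,  0.0549]), 0.94, array([400., 260.])), (array([ 0.6257, -0.1586,  0.0001]), 0.73, array([389., 220.]))]
lid_c [(array([0.4394, 0.3068, 0.0194]), 0.7, array([241., 184.])), (array([0.4332, 0.1178, 0.0496]), 0.68, array([276., 198.]))]
washbottle [(array([ 0.4951,  0.452 , -0.0021]), 0.59, array([230., 170.])), (array([ 0.6279, -0.1566,  0.0021]), 0.54, array([389., 219.]))]
kitbox [(array([ 0.5132, -0.4745,  0.0046]), 0.86, array([474., 294.]))]
```

```bash
python3 - <<'E'
import cv2
a=cv2.imread("pics/top0.png")[110:310,180:440]; cv2.imwrite("pics/topc.png",cv2.resize(a,None,fx=3,fy=3,interpolation=cv2.INTER_CUBIC))
a=cv2.imread("pics/side0.png")[130:330,200:460]; cv2.imwrite("pics/sidec.png",cv2.resize(a,None,fx=3,fy=3,interpolation=cv2.INTER_CUBIC))
E
```

```text
(no output)
```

View pics/topc.png

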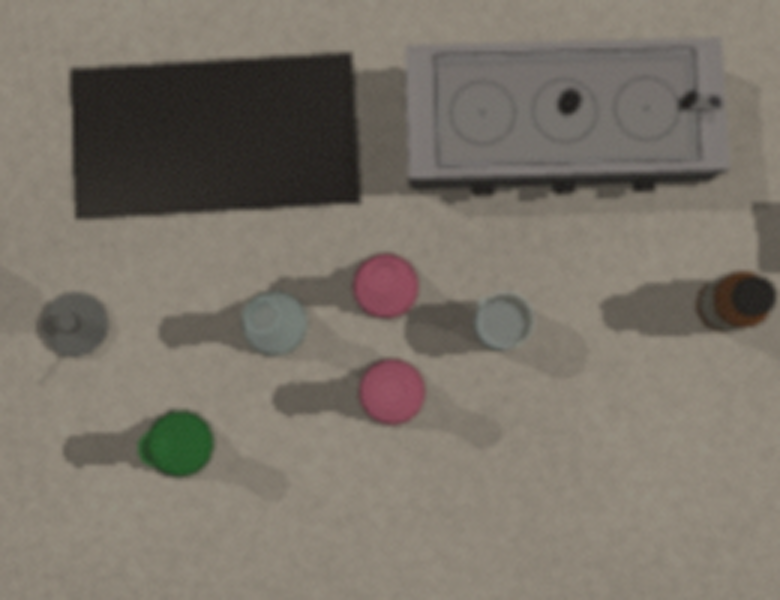

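View pics/sidec.png

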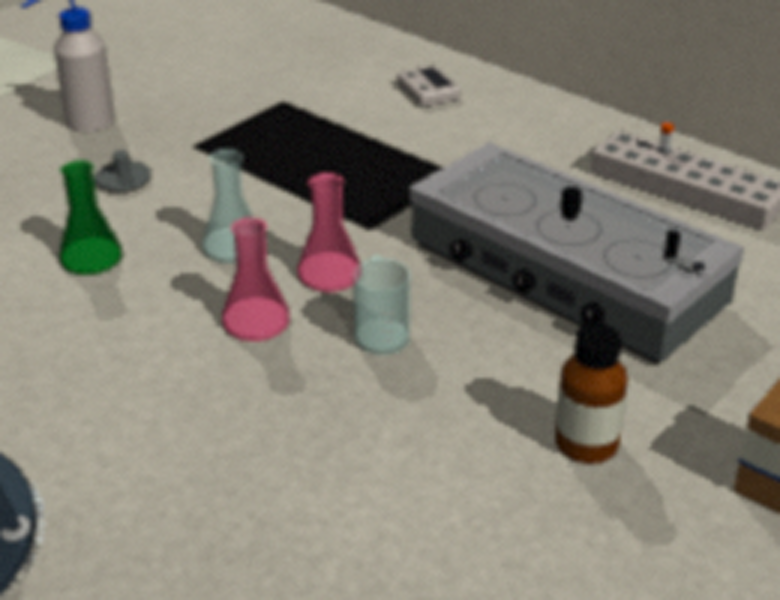

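```bash
cat > fit.py <<'E'
from h import *
from scipy.optimize import least_squares
np.set_printoptions(precision=4,suppress=True)
cs={n:robot.camera(n) for n in("top","side")}
off={"top":(180,110),"side":(200,130)}
def px(n,L): return np.array(L,float)/3+off[n]-1/3
S=np.array([[0,.076,.055],[0,0,.055],[0,-.076,.055],[-.062,.146,.0685],[.062,.146,.0685],[.062,-.146,.0685]])
obs={"top":px("top",[(483,112),(565,110),(647,107),(408,180),(407,45),(720,39)]),"side":px("side",[(504,199),(569,228),(638,258),(412,187),(490,146),(740,250)])}
M=np.array([[.075,.138,.003],[.075,-.138,.003],[-.075,-.138,.003],[-.075,.138,.003]])
mo={"top":px("top",[(71,69),(352,54),(360,202),(77,217)])}
mo["side"]=px("side",[(284,103),(440,168),(371,226),(195,147)])
def T(p,X): return np.c_[X[:,0]*np.cos(p[2])-X[:,1]*np.sin(p[2])+p[0],X[:,0]*np.sin(p[2])+X[:,1]*np.cos(p[2])+p[1],X[:,2]]
if __name__=="__main__":
  for nm,X,O in(("stir",S,obs),("mat",M,mo)):
    for ns in(["top"],["side"],["top","side"]):
        f=lambda p:np.concatenate([(proj(cs[n],T(p,X))-O[n]).ravel() for n in ns])
        r=least_squares(f,[.62,0,0]); print(nm,ns,r.x,np.abs(r.fun).max(),r.fun.round(1))
  c=cs["top"]
  print("knob",ray(c,px("top",[(570,100)]),.095),"pin top",ray(c,px("top",[(687,101)]),.0975))
  # segmentations for vessels
  a={n:cv2.resize(cs[n]["img"][off[n][1]:off[n][1]+200,off[n][0]:off[n][0]+260],None,fx=3,fy=3,interpolation=cv2.INTER_CUBIC)[:,:,::-1].copy() for n in cs}
  th=np.linspace(0,2*np.pi,60)
  V={"beak":(.4305,-.095,[(.026,0),(.026,.072)]),"flask":(.4375,.1145,[(.032,0),(.0165,.105)]),"bot":(.446,-.312,[(.026,0),(.026,.074),(.0175,.11)]),"lid":(.4397,.307,[(.031,.01),(.009,.036)])}
  for k,(x,y,cc) in V.items():
    for rr,z in cc:
      for n in cs:
        p=(proj(cs[n],np.c_[x+rr*np.cos(th),y+rr*np.sin(th),z+0*th])-off[n]+1/3)*3
        cv2.polylines(a[n],[np.round(p).astype(int)],1,(0,0,255),1)
  b=np.vstack([np.hstack([a["top"][230:370,30:310],a["top"][230:370,410:690],a["top"][230:370,500:780]]),np.hstack([a["side"][130:360,60:340],a["side"][230:460,300:580],a["side"][270:500,480:760]])])
  cv2.imwrite("pics/ov.png",cv2.resize(b,(800,352)))
E
python3 fit.py
```

```text
stir ['top'] [ 0.623  -0.1588  0.0069] 0.6448177871036194 [-0.1  0.3 -0.1  0.3 -0.2  0.6  0.4 -0.6 -0.6  0.1  0.6 -0.6]
stir ['side'] [ 0.6168 -0.1597 -0.006 ] 1.488467289454121 [ 0.2  0.2 -0.4  0.2 -0.5  0.6 -0.8 -0.1 -0.  -1.5  1.4 -0.2]
stir ['top', 'side'] [ 0.6212 -0.1584  0.0028] 2.042758319123834 [-0.2  0.8 -0.2  0.9 -0.3  1.3  0.1 -0.2 -0.6  0.5  0.6  0.3  0.7 -0.4
  0.2 -0.6  0.2 -0.3 -0.3 -0.6  0.1 -2.   1.9 -1.4]
mat ['top'] [0.6195 0.1734 0.0356] 0.7976587038142497 [-0.  -0.5  0.4 -0.7  0.4  0.4 -0.8  0.7]
mat ['side'] [0.6153 0.179  0.0429] 5.1982793080518945 [-1.6 -1.7  5.2  0.8 -1.6  0.3 -2.2 -1.3]
mat ['top', 'side'] [0.6175 0.1755 0.0372] 6.387525121966746 [-0.8  0.3 -0.3 -0.1 -0.3  1.  -1.5  1.5 -0.3 -1.7  6.4  1.1 -0.6  0.5
 -1.  -1.3]
knob [[ 0.6224 -0.1578  0.095 ]] pin top [[ 0.6188 -0.2616  0.0975]]
```

View pics/ov.png

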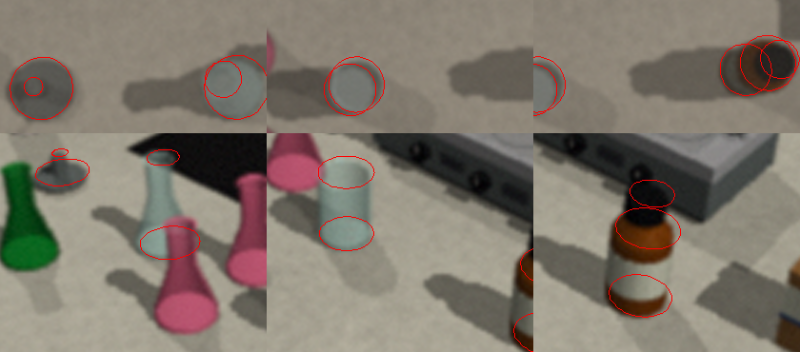

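>>> move_arm:
  series: "-29 -28 0 0 0 7;-58 -57 0 0 0 14;-87 -86 0 0 0 21;-116 -114 0 0 0 28;-146 -143 0 0 0 35;-175 -172 0 0 0 42;-204 -200 0 0 0 49;-234 -229 0 0 0 56"
  jaw: 0.5

```text
time: 1.87
position: [0.3571, 0.2889, 0.2448]
tool_rot: [0.62, 0.785, 0.0, 0.0]
ft_force: [0.2, -0.2, -0.8]
grip_width: 0.0462
grip_force: 0.0
```

>>> move_arm:
  series: "-37 8 0 0 0 6;-75 15 0 0 0 13.5;-112 23 0 0 0 13.5;-149 31 0 0 0 13.5;-186 38 0 0 0 13.5;-224 46 0 0 0 13.5;-261 53 0 0 0 13.5;-298 61 0 0 0 13.5"

```text
time: 2.53
position: [0.4871, 0.0135, 0.2448]
tool_rot: [0.706, 0.708, 0.0, 0.0]
ft_force: [1.4, 0.7, -0.6]
grip_width: 0.0438
grip_force: 0.0
```

>>> move_arm:
  series: "-35 17 11 0 0 0;-70 34 22 0 0 0;-104 50 34 0 0 0;-139 67 46 0 0 0;-174 84 58 0 0 0;-208 100 70 0 0 0;-243 117 80 0 0 0;-278 134 90 0 0 0"

```text
time: 3.2
position: [0.6221, -0.2638, 0.1538]
tool_rot: [0.706, 0.708, -0.0, -0.0]
ft_force: [1.5, 0.2, 0.8]
grip_width: 0.0435
grip_force: 0.0
```

>>> move_arm:
  series: "0 0 0 0 0 0;0 0 15 0 0 0;0 0 35 0 0 0;0 0 55 0 0 0;0 0 55 0 0 0"

```text
time: 3.62
position: [0.6191, -0.2605, 0.0954]
tool_rot: [0.706, 0.708, -0.001, -0.004]
ft_force: [-0.7, 1.2, -0.9]
grip_width: 0.0434
grip_force: 0.0
```

>>> move_arm:
  series: "0 0 0 0 0 0;0 0 0 0 0 0;0 0 0 0 0 0;0 0 0 0 0 0;0 0 0 0 0 0"
  jaw: 0
  newtons: 6

```text
time: 4.03
position: [0.6224, -0.2623, 0.1009]
tool_rot: [0.706, 0.709, 0.0, 0.001]
ft_force: [-0.3, 0.9, -0.3]
grip_width: 0.0181
grip_force: 0.0
```

>>> move_arm:
  series: "0 0 0 0 0 0;0 0 0 0 0 0;0 0 0 0 0 0;0 0 0 0 0 0"

```text
time: 4.37
position: [0.6223, -0.2621, 0.1004]
tool_rot: [0.706, 0.709, 0.0, 0.001]
ft_force: [0.9, 0.8, 4.4]
grip_width: 0.0116
grip_force: 6.0
```

```bash
python3 - <<'E'
from h import *
o=robot.get_obs();print(o["position"],o["grip_width"],o["grip_force"],o["ft_force"])
c=robot.camera("side");a=c["img"][150:290,330:510,::-1];cv2.imwrite("pics/pin.png",cv2.resize(a,None,fx=3,fy=3))
E
```

```text
[ 0.62229339 -0.26214063  0.10042741] 0.011649191417459327 6.001141592860222 [0.91257211 0.83530956 4.43458763]
```

View pics/pin.png

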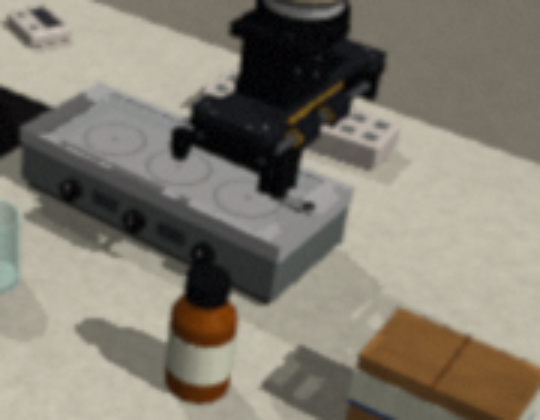

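>>> move_arm:
  series: "-0.5 -5.4 0 0 0 0;-2.1 -10.5 0 0 0 0;-4.7 -15.2 0 0 0 0;-8.2 -19.4 0 0 0 0;-12.4 -22.7 0 0 0 0;-17.2 -25.2 0 0 0 0;-22.4 -26.6 0 0 0 0;-27.8 -27 0 0 0 0"

```text
time: 5.08
position: [0.597, -0.2876, 0.0996]
tool_rot: [0.707, 0.708, 0.004, 0.0]
ft_force: [9.4, 8.7, 2.8]
grip_width: 0.012
grip_force: 6.0
```

>>> move_arm:
  series: "-2 0 0 0 0 0;-4 0 0 0 0 0;-4 0 0 0 0 0;-4 0 0 0 0 0"

```text
time: 5.42
position: [0.597, -0.2925, 0.0994]
tool_rot: [0.706, 0.708, 0.003, 0.001]
ft_force: [9.0, 6.8, 1.4]
grip_width: 0.0119
grip_force: 6.0
```

>>> move_arm:
  series: "0 0 0 0 0 0;0 0 0 0 0 0;0 0 0 0 0 0;0 0 -20 0 0 0;0 0 -50 0 0 0;0 0 -50 0 0 0"
  jaw: 0.5

```text
time: 5.92
position: [0.5957, -0.2963, 0.1536]
tool_rot: [0.706, 0.708, -0.0, 0.003]
ft_force: [1.2, -2.0, 0.2]
grip_width: 0.0408
grip_force: 0.0
```

>>> move_arm:
  series: "33 7 0 0 0 0;66 14 0 0 0 0;100 20 0 0 0 0;134 27 0 0 0 0;134 27 0 0 0 0;134 27 0 0 0 0;134 27 0 0 0 0"

```text
time: 6.5
position: [0.6204, -0.1605, 0.1488]
tool_rot: [0.706, 0.709, -0.001, -0.001]
ft_force: [-0.2, -0.1, -0.1]
grip_width: 0.0438
grip_force: 0.0
```

```bash
python3 - <<'E'
from h import *
o=robot.get_obs();print(o["position"],o["grip_width"],o["ft_force"])
c=robot.camera("side");a=c["img"][150:290,330:510,::-1];b=robot.camera("top")["img"][110:250,300:480,::-1]
cv2.imwrite("pics/tab.png",cv2.resize(np.hstack([a,b]),None,fx=2.2,fy=2.2))
E
```

```text
[ 0.62043513 -0.16047492  0.14883293] 0.04379723946017386 [-0.24140027 -0.14591265 -0.1041729 ]
```

View pics/tab.png

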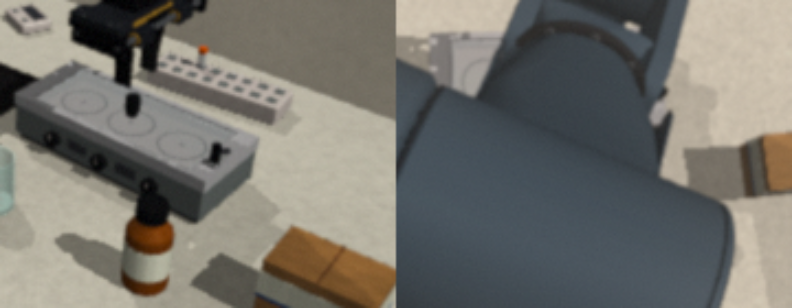

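>>> move_arm:
  series: "1 2 15 0 0 0;1 2 30 0 0 0;1 2 43 0 0 0;1 2 53 0 0 0;1 2 53 0 0 0;1 2 53 0 0 0"

```text
time: 7.1
position: [0.6228, -0.1593, 0.0957]
tool_rot: [0.706, 0.708, -0.0, -0.001]
ft_force: [-0.2, -0.6, -0.2]
grip_width: 0.0435
grip_force: 0.0
```

>>> move_arm:
  series: "0 0 0 0 0 0;0 0 0 0 0 0;0 0 0 0 0 0;0 0 0 0 0 0;0 0 0 0 0 0;0 0 0 0 0 0"
  jaw: 0
  newtons: 30

```text
time: 7.6
position: [0.6236, -0.1589, 0.0972]
tool_rot: [0.706, 0.709, 0.0, 0.0]
ft_force: [-0.7, 0.9, 3.1]
grip_width: 0.0194
grip_force: 30.0
```

>>> move_arm:
  series: "0 0 -3 0 0 0;0 0 -8 0 0 0;0 0 -16 0 0 0;0 0 -28 0 0 0;0 0 -42 0 0 0;0 0 -56 0 0 0;0 0 -66 0 0 0;0 0 -70 0 0 0"

```text
time: 8.27
position: [0.6245, -0.1593, 0.1694]
tool_rot: [0.706, 0.709, 0.001, 0.002]
ft_force: [0.9, 0.1, -1.4]
grip_width: 0.0192
grip_force: 30.0
```

>>> move_arm:
  series: "15 0 0 0 0 0;40 0 0 0 0 0;70 -1 0 0 0 0;100 -1 0 0 0 0;130 -2 0 0 0 0;160 -2 0 0 0 0;190 -3 0 0 0 0;220 -3 0 0 0 0"

```text
time: 8.93
position: [0.618, 0.0637, 0.1658]
tool_rot: [0.706, 0.709, -0.001, -0.001]
ft_force: [1.3, -0.3, -1.5]
grip_width: 0.0191
grip_force: 30.0
```

>>> move_arm:
  series: "30 0 0 0 0 0;60 0 0 0 0 0;85 0 0 0 0 0;105 0 0 0 0 0;112 0 0 0 0 0;112 0 0 0 0 0;112 0 0 0 0 0;112 0 0 0 0 0"

```text
time: 9.6
position: [0.6188, 0.172, 0.1662]
tool_rot: [0.706, 0.708, -0.001, -0.0]
ft_force: [0.1, 0.4, -1.1]
grip_width: 0.0194
grip_force: 30.0
```

```bash
python3 - <<'E'
from h import *
o=robot.get_obs();print(o["position"],o["grip_width"],o["ft_force"],o["moment"])
c=robot.camera("top");save(c,"cov");s=robot.camera("side")
print([(d["xyz"],d["p"]) for d in robot.tip_of(s,"cover_c")],[(d["xyz"],d["p"]) for d in robot.tip_of(c,"cover_c")])
a=s["img"][120:260,200:380,::-1];b=c["img"][110:250,180:360,::-1]
cv2.imwrite("pics/cov2.png",cv2.resize(np.hstack([a,b]),None,fx=2.2,fy=2.2,interpolation=cv2.INTER_CUBIC))
E
```

```text
[0.61877202 0.17204356 0.16623097] 0.019411766054270224 [ 0.0535615   0.4040269  -1.08333226] [-0.06255222  0.04266881  0.01622059]
[] [([0.6222, 0.1749, 0.1346], 0.87)]
```

View pics/cov2.png

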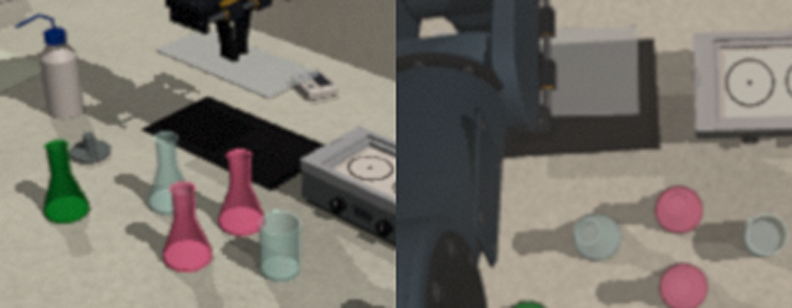

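>>> move_arm:
  series: "0 1 10 0 0 -1;0 2 30 0 0 -1.7;0 2 55 0 0 -1.7;0 2 80 0 0 -1.7;0 2 100 0 0 -1.7;0 2 112 0 0 -1.7;0 2 118 0 0 -1.7;0 2 120 0 0 -1.7"

```text
time: 10.47
position: [0.6205, 0.1729, 0.0452]
tool_rot: [0.695, 0.719, -0.001, -0.001]
ft_force: [0.5, 0.2, -0.7]
grip_width: 0.0192
grip_force: 30.0
```

>>> move_arm:
  series: "0 0 0 0 0 0;0 0 2 0 0 0;0 0 4 0 0 0;0 0 6 0 0 0;0 0 7 0 0 0;0 0 7 0 0 0"

```text
time: 10.97
position: [0.6209, 0.1732, 0.0397]
tool_rot: [0.695, 0.719, 0.0, 0.0]
ft_force: [-0.1, -0.1, -1.0]
grip_width: 0.0193
grip_force: 30.0
```

>>> move_arm:
  series: "0 0 1 0 0 0;0 0 2 0 0 0;0 0 2 0 0 0;0 0 2 0 0 0"

```text
time: 11.3
position: [0.621, 0.1732, 0.0375]
tool_rot: [0.695, 0.719, -0.0, -0.0]
ft_force: [0.5, 0.7, -2.1]
grip_width: 0.019
grip_force: 30.0
```

>>> move_arm:
  series: "0 0 0.5 0 0 0;0 0 1 0 0 0;0 0 1 0 0 0;0 0 1 0 0 0"

```text
time: 11.63
position: [0.6211, 0.1732, 0.0371]
tool_rot: [0.695, 0.719, 0.0, 0.0]
ft_force: [-2.2, 0.6, 3.8]
grip_width: 0.0191
grip_force: 30.0
```

>>> move_arm:
  series: "0 0 0 0 0 0;0 0 0 0 0 0;0 0 0 0 0 0;0 0 -10 0 0 0;0 0 -35 0 0 0;0 0 -75 0 0 0;0 0 -115 0 0 0;0 0 -140 0 0 0"
  jaw: 0.5

```text
time: 12.3
position: [0.6226, 0.1734, 0.181]
tool_rot: [0.695, 0.719, 0.002, 0.002]
ft_force: [0.7, 0.4, 1.0]
grip_width: 0.0431
grip_force: 0.0
```

>>> move_arm:
  series: "-33 -23 0 0 0 1.5;-67 -47 0 0 0 1.5;-100 -70 0 0 0 1.5;-133 -93 0 0 0 1.5;-167 -116 0 0 0 1.5;-200 -140 0 0 0 1.5;-234 -163 0 0 0 1.5;-265 -185 0 0 0 1.5"
  jaw: 1

```text
time: 12.97
position: [0.4439, -0.0995, 0.1773]
tool_rot: [0.704, 0.71, 0.0, 0.001]
ft_force: [1.1, -0.6, 0.1]
grip_width: 0.0847
grip_force: 0.0
```

```bash
python3 - <<'E'
from fit import *
o=robot.get_obs();print(o["position"],o["tool_rot"],o["grip_width"],o["ft_force"])
c,s=cs["top"],cs["side"]; save(c,"t3");save(s,"s3")
for t in("cover_c","beaker_c","mat","bottle_c","flask_c"):
  for k in(c,s): print(t,[(np.round(d["xyz"],4),round(d["p"],2)) for d in robot.tip_of(k,t)])
print("beaker rim ray",ray(c,px("top",[(502,320)]),.072))
a=s["img"][130:260,210:390,::-1];b=c["img"][110:240,190:370,::-1]
cv2.imwrite("pics/v3.png",cv2.resize(np.hstack([a,b]),None,fx=2.2,fy=2.2,interpolation=cv2.INTER_CUBIC))
E
```

```text
[ 0.4427 -0.1016  0.1771] [ 0.7069  0.7074 -0.0006 -0.    ] 0.08600304447324868 [ 1.0022  0.7286 -0.5149]
cover_c [(array([0.6183, 0.1748, 0.0084]), 0.86)]
cover_c [(array([0.6208, 0.1708, 0.0134]), 0.92)]
beaker_c []
beaker_c [(array([ 0.429 , -0.0988,  0.0326]), 0.75)]
mat []
mat []
bottle_c [(array([ 0.4462, -0.3082,  0.0566]), 0.88)]
bottle_c [(array([ 0.4449, -0.3147,  0.0546]), 0.96)]
flask_c [(array([0.4635, 0.0099, 0.051 ]), 0.95), (array([0.4384, 0.1145, 0.0538]), 0.9), (array([0.3228, 0.2083, 0.0536]), 0.74), (array([0.3679, 0.0067, 0.0516]), 0.68)]
flask_c [(array([0.4351, 0.1197, 0.0543]), 0.72), (array([0.472 , 0.0097, 0.051 ]), 0.7), (array([0.3202, 0.2064, 0.0499]), 0.64), (array([0.3705, 0.0075, 0.0494]), 0.58)]
beaker rim ray [[ 0.4291 -0.0933  0.072 ]]
```

View pics/v3.png

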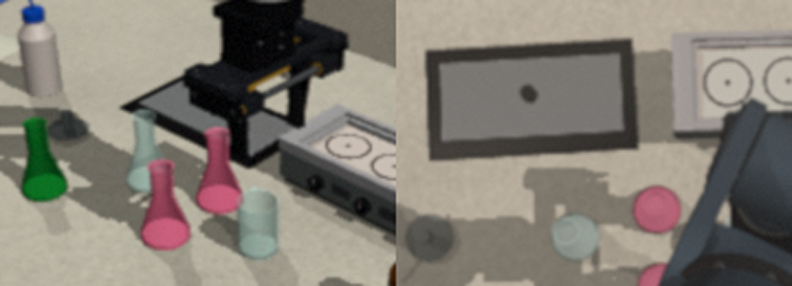

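```bash
python3 - <<'E'
from h import *
c=robot.camera("top")
g=cv2.cvtColor(cv2.resize(c["img"],None,fx=4,fy=4,interpolation=cv2.INTER_CUBIC),cv2.COLOR_RGB2GRAY)
roi=np.zeros_like(g); roi[4*124:4*184,4*200:4*298]=1
print(g[4*150,4*200:4*300:8])
for nm,z in(("mat",.003),("cov",.008)):
  for th in(62,72,82):
    m=((g<th)&(roi>0)).astype(np.uint8)
    cn,h=cv2.findContours(m,cv2.RETR_CCOMP,cv2.CHAIN_APPROX_NONE)
    k=max((i for i in range(len(cn)) if (h[0][i][3]<0)==(nm=="mat")),key=lambda i:cv2.contourArea(cn[i]))
    P=ray(c,(cn[k][:,0]+.5)/4-.5,z)[:,:2]*1000
    print(nm,th,cv2.minAreaRect(P.astype(np.float32)))
E
```

```text
[172 174 113  49  51  81 121 120 121 120 120 119 119 120 119 119 119 118
 119 119 120 118 119 109  65  55  76 116 120 119 119 120 120 120 120 119
 119 120 119 118 119 119 119 119 120 120 101  54  49  65]
mat 62 ((619.0374145507812, 173.97525024414062), (143.60958862304688, 271.2552185058594), 2.04622483253479)
mat 72 ((618.7998046875, 173.77993774414062), (145.826904296875, 272.86077880859375), 2.1629719734191895)
mat 82 ((619.0491943359375, 173.76832580566406), (146.83450317382812, 274.3606262207031), 2.1633169651031494)
cov 62 ((554.842041015625, 224.38433837890625), (11.729490280151367, 7.188760280609131), 0.15744951367378235)
cov 72 ((621.0699462890625, 173.83441162109375), (110.60906982421875, 244.60610961914062), 2.304536819458008)
cov 82 ((621.2593994140625, 173.49343872070312), (108.56568908691406, 242.39727783203125), 2.1524016857147217)
```

>>> move_arm:
  series: "3 -6 10 0 0 0;6 -13 30 0 0 0;6 -13 60 0 0 0;6 -13 90 0 0 0;6 -13 115 0 0 0;6 -13 127 0 0 0;6 -13 129 0 0 0;6 -13 129 0 0 0"

```text
time: 14.28
position: [0.4317, -0.0917, 0.0468]
tool_rot: [0.704, 0.71, -0.0, -0.001]
ft_force: [-1.0, 0.6, 0.4]
grip_width: 0.0868
grip_force: 0.0
```

>>> move_arm:
  series: "0 0 0 0 0 0;0 0 0 0 0 0;0 0 0 0 0 0;0 0 0 0 0 0;0 0 0 0 0 0;0 0 0 0 0 0;0 0 0 0 0 0;0 0 0 0 0 0"
  jaw: 0.3
  newtons: 15

```text
time: 14.95
position: [0.4319, -0.092, 0.0479]
tool_rot: [0.704, 0.71, -0.0, 0.0]
ft_force: [-0.4, 0.6, 5.1]
grip_width: 0.0526
grip_force: 15.0
```

```bash
python3 - <<'E'
from h import *
o=robot.get_obs();print(o["position"],o["tool_rot"],o["grip_width"],o["grip_force"],o["ft_force"])
s=robot.camera("side");save(s,"s4");print([(d["xyz"],d["p"]) for d in robot.tip_of(s,"beaker_c")])
a=s["img"][170:270,270:400,::-1]
cv2.imwrite("pics/v4.png",cv2.resize(a,None,fx=4,fy=4,interpolation=cv2.INTER_CUBIC))
E
```

```text
[ 0.43186693 -0.09195921  0.04791272] [ 7.04434834e-01  7.09768669e-01 -1.89418642e-06  4.16029850e-05] 0.052610896688920286 15.00036693571019 [-0.36816599  0.63910501  5.12867545]
[([0.4309, -0.0983, 0.0364], 0.6)]
```

View pics/v4.png

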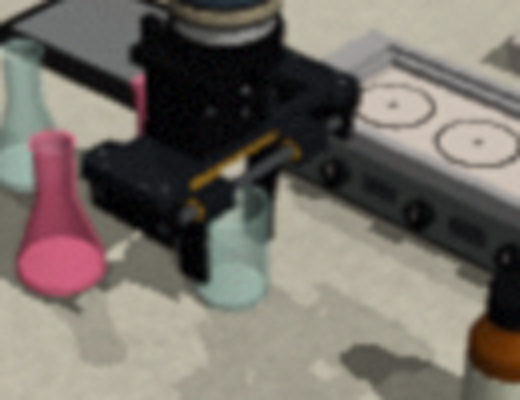

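>>> move_arm:
  series: "0 0 -4 0 0 0;0 0 -12 0 0 0;0 0 -25 0 0 0;0 0 -42 0 0 0;0 0 -62 0 0 0;0 0 -82 0 0 0;0 0 -95 0 0 0;0 0 -100 0 0 0"

```text
time: 15.72
position: [0.4328, -0.0923, 0.1497]
tool_rot: [0.704, 0.71, 0.001, 0.002]
ft_force: [-0.4, -0.2, -1.5]
grip_width: 0.0526
grip_force: 15.0
```

>>> move_arm:
  series: "-4 12 0 0 0 0;-12 35 0 0 0 0;-23 66 0 0 0 0;-34 98 0 0 0 0;-45 130 0 0 0 0;-55 160 0 0 0 0;-63 182 0 0 0 0;-66 192 0 0 0 0"

```text
time: 16.38
position: [0.6278, -0.1581, 0.1471]
tool_rot: [0.705, 0.71, 0.001, 0.002]
ft_force: [0.8, 0.3, 0.0]
grip_width: 0.0525
grip_force: 15.0
```

>>> move_arm:
  series: "0 0 0 0 0 0;0 0 10 0 0 0;0 0 20 0 0 0;0 0 30 0 0 0;0 0 30 0 0 0;0 0 30 0 0 0"

```text
time: 16.88
position: [0.6228, -0.1559, 0.1161]
tool_rot: [0.704, 0.71, -0.001, -0.002]
ft_force: [0.1, -0.6, -1.2]
grip_width: 0.0523
grip_force: 15.0
```

```bash
python3 - <<'E'
from fit import *
o=robot.get_obs();print(o["position"],o["tool_rot"],o["grip_width"],o["grip_force"],o["ft_force"])
s=cs["side"];t=cs["top"]
for k in(s,t):print([(d["xyz"],d["p"]) for d in robot.tip_of(k,"beaker_c")])
a=s["img"][150:270,330:460,::-1];b=t["img"][100:220,310:440,::-1]
cv2.imwrite("pics/v5.png",cv2.resize(np.hstack([a,b]),None,fx=3,fy=3,interpolation=cv2.INTER_CUBIC))
E
```

```text
[ 0.6242 -0.1565  0.1175] [ 0.7045  0.7097 -0.0001 -0.0001] 0.052275205435042375 14.999949297562125 [-1.201   0.094  -1.2053]
[([0.6227, -0.1622, 0.103], 0.6)]
[]
```

View pics/v5.png

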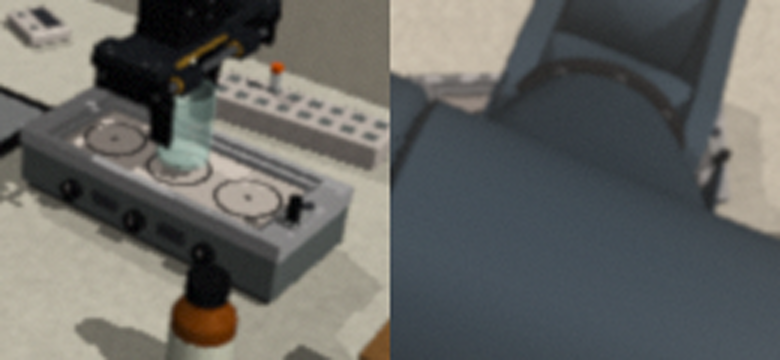

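>>> move_arm:
  series: "0 0 3 0 0 0;0 0 6 0 0 0;0 0 9 0 0 0;0 0 11 0 0 0;0 0 12 0 0 0;0 0 12 0 0 0;0 0 12 0 0 0"

```text
time: 17.67
position: [0.6244, -0.1566, 0.1054]
tool_rot: [0.704, 0.71, -0.0, -0.0]
ft_force: [0.1, -0.4, -0.1]
grip_width: 0.0527
grip_force: 15.0
```

```bash
python3 - <<'E'
from fit import *
o=robot.get_obs();print(o["position"],o["ft_force"])
s=cs["side"]
a=cv2.resize(s["img"][170:250,340:440,::-1],None,fx=6,fy=6,interpolation=cv2.INTER_CUBIC)
cv2.imwrite("pics/v6.png",a)
E
```

```text
[ 0.6246 -0.1566  0.1056] [ 0.8523  0.2041 -0.2978]
```

View pics/v6.png

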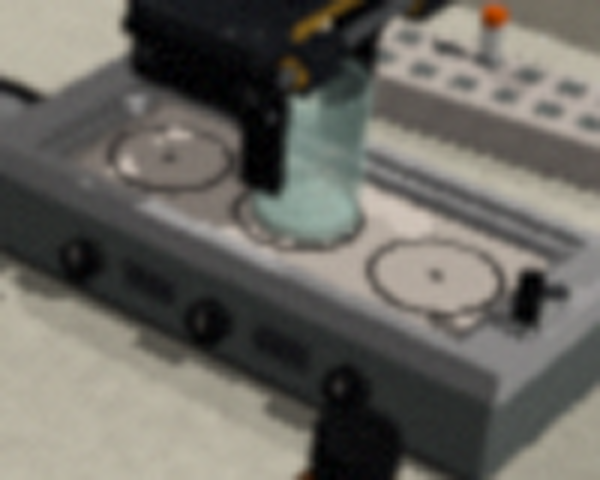

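>>> move_arm:
  series: "1 0 0 0 0 0;3 0 0 0 0 0;3 0 1 0 0 0;3 0 2 0 0 0;3 0 2.5 0 0 0;3 0 3 0 0 0;3 0 3 0 0 0"

```text
time: 18.35
position: [0.6244, -0.1534, 0.103]
tool_rot: [0.704, 0.71, 0.0, -0.0]
ft_force: [-1.1, 0.9, 2.6]
grip_width: 0.0525
grip_force: 15.0
```

>>> move_arm:
  series: "0 0 0 0 0 0;0 0 0 0 0 0;0 0 0 0 0 0;0 0 -10 0 0 0;0 0 -30 0 0 0;0 0 -55 0 0 0;0 0 -70 0 0 0;0 0 -70 0 0 0"
  jaw: 0.75

```text
time: 19.02
position: [0.627, -0.1547, 0.1771]
tool_rot: [0.704, 0.71, 0.002, 0.004]
ft_force: [0.8, -0.8, -0.2]
grip_width: 0.0653
grip_force: 0.0
```

>>> move_arm:
  series: "20 -14 0 0 0 0;53 -36 0 0 0 0;90 -61 0 0 0 0;126 -86 0 0 0 0;162 -110 0 0 0 0;198 -135 0 0 0 0;234 -160 0 0 0 0;262 -179 0 0 0 0"

```text
time: 19.68
position: [0.4435, 0.1056, 0.1721]
tool_rot: [0.705, 0.709, -0.0, -0.0]
ft_force: [0.8, 0.4, -0.1]
grip_width: 0.0656
grip_force: 0.0
```

>>> move_arm:
  series: "7 -5 0 0 0 0;7 -5 0 0 0 0;7 -5 20 0 0 0;7 -5 45 0 0 0;7 -5 70 0 0 0;7 -5 83 0 0 0;7 -5 88 0 0 0;7 -5 88 0 0 0"

```text
time: 20.35
position: [0.441, 0.1103, 0.0833]
tool_rot: [0.705, 0.709, -0.001, -0.0]
ft_force: [0.7, 0.2, -1.1]
grip_width: 0.0654
grip_force: 0.0
```

```bash
python3 - <<'E'
from fit import *
o=robot.get_obs();print(o["position"],o["tool_rot"],o["ft_force"])
s=cs["side"];t=cs["top"]
print(ray(t,px("top",[(276,324)]),.0),[(d["xyz"],d["p"]) for d in robot.tip_of(s,"flask_c")])
a=s["img"][150:270,260:440,::-1];b=t["img"][100:220,290:440,::-1]
cv2.imwrite("pics/v7.png",cv2.resize(np.hstack([a,b]),None,fx=2.4,fy=2.4,interpolation=cv2.INTER_CUBIC))
E
```

```text
[0.4415 0.1107 0.0847] [0.7048 0.7094 0.0004 0.0005] [-0.3976 -0.6118  0.0724]
[[0.4348 0.1163 0.    ]] [([0.3205, 0.206, 0.0473], 0.93), ([0.4362, 0.1186, 0.0533], 0.9), ([0.4711, 0.0089, 0.0505], 0.71), ([0.37, 0.0027, 0.053], 0.69), ([0.4394, 0.305, 0.0183], 0.64)]
```

View pics/v7.png

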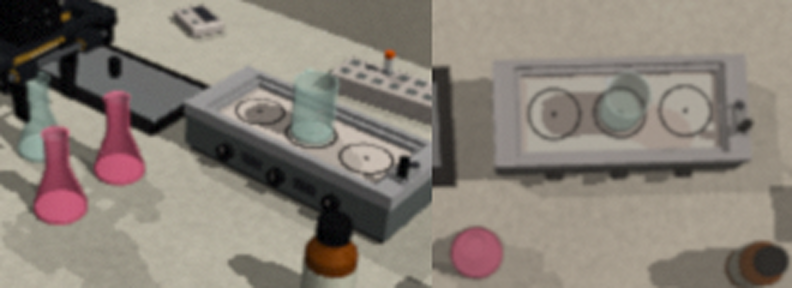

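>>> move_arm:
  series: "2 -2 0 0 0 0;4 -3 0 0 0 0;4 -3 0 0 0 0;4 -3 0 0 0 0"

```text
time: 20.83
position: [0.4373, 0.1156, 0.0851]
tool_rot: [0.704, 0.71, 0.0, 0.0]
ft_force: [-0.6, 0.4, 0.3]
grip_width: 0.0657
grip_force: 0.0
```

>>> move_arm:
  series: "0 0 0 0 0 0;0 0 0 0 0 0;0 0 0 0 0 0;0 0 0 0 0 0;0 0 0 0 0 0;0 0 0 0 0 0;0 0 0 0 0 0;0 0 0 0 0 0"
  jaw: 0
  newtons: 18

```text
time: 21.5
position: [0.4371, 0.1154, 0.0845]
tool_rot: [0.704, 0.71, -0.0, -0.0]
ft_force: [-0.2, -0.0, -0.9]
grip_width: 0.0444
grip_force: 17.7
```

```bash
python3 - <<'E'
from fit import *
t=cs["top"]
off=np.array([300,105])
g=cv2.resize(t["img"][105:185,300:420],None,fx=6,fy=6,interpolation=cv2.INTER_CUBIC)
gg=cv2.GaussianBlur(cv2.cvtColor(g,cv2.COLOR_RGB2GRAY),(7,7),0)
c=cv2.HoughCircles(gg,cv2.HOUGH_GRADIENT,1.5,40,param1=60,param2=25,minRadius=40,maxRadius=80)
for x,y,r in c[0][:8]: print(ray(t,[((x+.5)/6-.5+300,(y+.5)/6-.5+105)],.055),r, ray(t,[((x+.5)/6-.5+300,(y+.5)/6-.5+105)],.127))
print(robot.get_obs()["position"],[(d["xyz"],d["p"]) for k in cs.values() for d in robot.tip_of(k,"beaker_c")])
E
```

```text
[[ 0.624  -0.2336  0.055 ]] 67.6 [[ 0.6053 -0.2174  0.127 ]]
[[ 0.6221 -0.0818  0.055 ]] 65.2 [[ 0.6035 -0.0764  0.127 ]]
[0.4372 0.1153 0.0845] [([0.6283, -0.1552, 0.0903], 0.62), ([0.6214, -0.1605, 0.0862], 0.96)]
```

>>> move_arm:
  series: "0 0 0 0 0 0;0 0 0 0 0 0;0 0 0 0 0 0;0 0 0 0 0 0"

```text
time: 22.03
position: [0.4373, 0.1154, 0.0845]
tool_rot: [0.704, 0.71, 0.0, 0.0]
ft_force: [0.4, 0.2, 0.2]
grip_width: 0.0445
grip_force: 17.7
```

```bash
python3 - <<'E'
from fit import *
s=cs["side"]
a=cv2.resize(s["img"][140:230,220:340,::-1],None,fx=5,fy=5,interpolation=cv2.INTER_CUBIC)
cv2.imwrite("pics/v8.png",a)
E
```

```text
(no output)
```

View pics/v8.png

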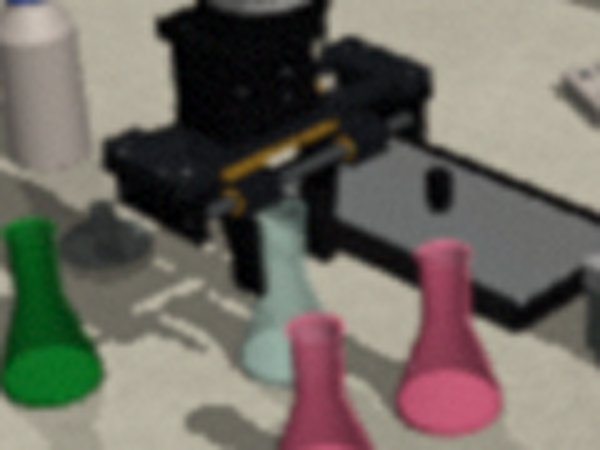

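>>> move_arm:
  series: "0 0 0 0 0 0;0 0 0 0 0 0;0 0 0 0 0 0;0 0 0 0 0 0"
  jaw: 0.7

```text
time: 22.47
position: [0.4373, 0.1154, 0.0846]
tool_rot: [0.704, 0.71, 0.0, 0.0]
ft_force: [0.1, -0.8, -0.2]
grip_width: 0.059
grip_force: 0.0
```

>>> move_arm:
  series: "0 0 0 0 0 0;0 0 0 0 0 0;0 0 0 0 0 0;0 0 0 0 0 0;0 0 0 0 0 0;0 0 0 0 0 0;0 0 0 0 0 0;0 0 0 0 0 0"
  jaw: 0.1
  newtons: 25

```text
time: 23.13
position: [0.4372, 0.1154, 0.0845]
tool_rot: [0.704, 0.71, -0.0, -0.0]
ft_force: [-0.3, 0.4, -0.2]
grip_width: 0.0438
grip_force: 24.6
```

>>> move_arm:
  series: "0 0 -1 0 0 0;0 0 -3 0 0 0;0 0 -6 0 0 0;0 0 -10 0 0 0;0 0 -10 0 0 0;0 0 -10 0 0 0"

```text
time: 23.63
position: [0.4375, 0.1154, 0.095]
tool_rot: [0.704, 0.71, 0.0, 0.0]
ft_force: [-0.2, -0.1, -1.4]
grip_width: 0.0436
grip_force: 24.6
```

```bash
python3 - <<'E'
from fit import *
o=robot.get_obs();print(o["position"],o["grip_width"],o["grip_force"],o["ft_force"])
s=cs["side"]
a=cv2.resize(s["img"][140:230,220:340,::-1],None,fx=5,fy=5,interpolation=cv2.INTER_CUBIC)
cv2.imwrite("pics/v9.png",a)
E
```

```text
[0.4373 0.1154 0.0947] 0.0441589537747749 24.63086646515876 [ 0.269   0.1042 -1.225 ]
```

View pics/v9.png

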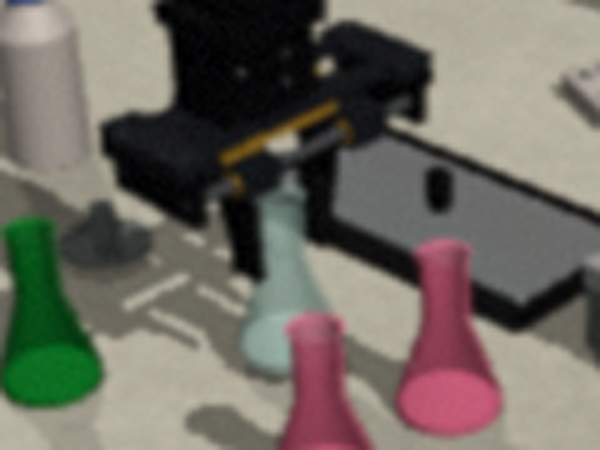

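>>> move_arm:
  series: "0 0 -5 0 0 0;0 0 -15 0 0 0;0 0 -30 0 0 0;0 0 -50 0 0 0;0 0 -70 0 0 0;0 0 -90 0 0 0;0 0 -104 0 0 0;0 0 -110 0 0 0"

```text
time: 24.4
position: [0.4381, 0.1154, 0.2066]
tool_rot: [0.704, 0.71, 0.001, 0.001]
ft_force: [0.1, -0.9, -0.4]
grip_width: 0.0444
grip_force: 24.6
```

>>> move_arm:
  series: "-10 9 0 0 0 0;-30 28 0 0 0 0;-57 53 0 0 0 0;-84 78 0 0 0 0;-112 104 0 0 0 0;-140 130 0 0 0 0;-167 155 0 0 0 0;-187 173 0 0 0 0"

```text
time: 25.07
position: [0.6138, -0.0742, 0.2029]
tool_rot: [0.705, 0.709, -0.0, 0.0]
ft_force: [0.8, -0.5, -0.2]
grip_width: 0.0443
grip_force: 24.6
```

>>> move_arm:
  series: "-10 9 0 0 0 0;-12 11 0 0 0 0;-12 11 10 0 0 0;-12 11 25 0 0 0;-12 11 40 0 0 0;-12 11 50 0 0 0;-12 11 54 0 0 0;-12 11 54 0 0 0"

```text
time: 25.73
position: [0.6211, -0.0812, 0.1487]
tool_rot: [0.704, 0.71, -0.001, -0.002]
ft_force: [-0.7, -0.2, -1.3]
grip_width: 0.0444
grip_force: 24.6
```

```bash
python3 - <<'E'
from fit import *
o=robot.get_obs();print(o["position"],o["grip_width"],o["grip_force"],o["ft_force"])
for n in cs: print(n,[(d["xyz"],d["p"]) for d in robot.tip_of(cs[n],"flask_c")],[(d["xyz"],d["p"]) for d in robot.tip_of(cs[n],"beaker_c")])
np.save("flask_side.npy",cs["side"]["img"])
E
```

```text
[ 0.6227 -0.0818  0.1507] 0.044222536550265694 24.631558223627508 [ 0.2482 -0.8037 -1.1868]
top [] []
side [([0.4694, 0.0072, 0.0499], 0.98), ([0.3219, 0.2056, 0.0522], 0.87), ([0.37, 0.0031, 0.0532], 0.76), ([0.6223, -0.0766, 0.1187], 0.65)] [([0.6224, -0.1591, 0.0923], 0.86), ([0.6223, -0.1585, 0.0035], 0.5)]
```

>>> move_arm:
  series: "-1 0 3 0 0 0;-1 0 6 0 0 0;-1 0 8 0 0 0;-1 0 9.5 0 0 0;-1 0 10.5 0 0 0;-1 0 11 0 0 0;-1 0 11 0 0 0"

```text
time: 26.62
position: [0.6227, -0.0833, 0.1395]
tool_rot: [0.704, 0.71, -0.0, -0.0]
ft_force: [1.0, -0.1, -0.1]
grip_width: 0.0441
grip_force: 24.6
```

>>> move_arm:
  series: "0 0 0.5 0 0 0;0 0 1 0 0 0;0 0 1 0 0 0;0 0 1 0 0 0"

```text
time: 26.95
position: [0.6228, -0.0833, 0.1394]
tool_rot: [0.704, 0.71, 0.0, 0.0]
ft_force: [-0.6, 0.5, 5.2]
grip_width: 0.0442
grip_force: 25.1
```

>>> move_arm:
  series: "0 0 0 0 0 0;0 0 0 0 0 0;0 0 0 0 0 0;0 0 -8 0 0 0;0 0 -25 0 0 0;0 0 -50 0 0 0;0 0 -70 0 0 0;0 0 -70 0 0 0"
  jaw: 0.8

```text
time: 27.62
position: [0.6257, -0.0841, 0.2134]
tool_rot: [0.704, 0.71, 0.002, 0.004]
ft_force: [0.7, -0.4, 1.2]
grip_width: 0.0691
grip_force: 0.0
```

>>> move_arm:
  series: "-14 -11 0 0 0 0;-45 -35 0 0 0 0;-77 -61 0 0 0 0;-108 -86 0 0 0 0;-140 -110 0 0 0 0;-170 -135 0 0 0 0;-200 -159 0 0 0 0;-225 -177 0 0 0 0"
  jaw: 1

```text
time: 28.28
position: [0.4453, -0.3111, 0.2081]
tool_rot: [0.705, 0.709, -0.0, -0.0]
ft_force: [1.2, -0.5, 0.1]
grip_width: 0.0867
grip_force: 0.0
```

>>> move_arm:
  series: "0 0 0 0 0 0;0 0 0 0 0 0"

```text
time: 28.45
position: [0.4464, -0.3109, 0.2082]
tool_rot: [0.706, 0.708, 0.0, -0.0]
ft_force: [0.5, 1.0, 0.3]
grip_width: 0.087
grip_force: 0.0
```

```bash
cat > rings.py <<'E'
from fit import *
def run(dbg=None):
  o=robot.get_obs();print(o["position"],o["grip_width"],o["ft_force"])
  for n in cs:
    for t in("flask_c","beaker_c","bottle_c","lid_c"): print(n,t,[(np.round(d["xyz"],4),round(d["p"],2)) for d in robot.tip_of(cs[n],t)])
run(); np.savez("im",**{n:cs[n]["img"] for n in cs})
E
python3 rings.py
```

```text
[ 0.4475 -0.309   0.2082] 0.0869859471546443 [-0.2739  0.1678 -0.4553]
top flask_c [(array([0.3226, 0.2113, 0.053 ]), 0.86), (array([0.4641, 0.0071, 0.053 ]), 0.84), (array([ 0.6267, -0.0848,  0.1058]), 0.74)]
top beaker_c [(array([ 0.6243, -0.1589,  0.089 ]), 0.72)]
top bottle_c [(array([ 0.4456, -0.3095,  0.0538]), 0.54)]
top lid_c [(array([0.4366, 0.3066, 0.0156]), 0.54)]
side flask_c [(array([0.4723, 0.0071, 0.0517]), 0.77), (array([ 0.6239, -0.0796,  0.107 ]), 0.66), (array([0.3708, 0.0035, 0.0502]), 0.61), (array([0.3226, 0.209 , 0.0489]), 0.61)]
side beaker_c [(array([ 0.6268, -0.16  ,  0.0912]), 0.5)]
side bottle_c [(array([ 0.445, -0.312,  0.054]), 0.84)]
side lid_c [(array([0.4388, 0.3069, 0.019 ]), 0.58)]
```

>>> move_arm:
  series: "-1 -1 15 0 0 0;-1 -1 40 0 0 0;-1 -1 70 0 0 0;-1 -1 100 0 0 0;-1 -1 125 0 0 0;-1 -1 138 0 0 0;-1 -1 141 0 0 0;-1 -1 141 0 0 0"

```text
time: 29.62
position: [0.4462, -0.3101, 0.0666]
tool_rot: [0.704, 0.71, 0.0, -0.001]
ft_force: [0.6, -0.4, 0.5]
grip_width: 0.0875
grip_force: 0.0
```

>>> move_arm:
  series: "0 0 0 0 0 0;0 0 0 0 0 0;0 0 0 0 0 0;0 0 0 0 0 0;0 0 0 0 0 0;0 0 0 0 0 0;0 0 0 0 0 0;0 0 0 0 0 0"
  jaw: 0.3
  newtons: 25

```text
time: 30.28
position: [0.4462, -0.3105, 0.0679]
tool_rot: [0.704, 0.71, -0.0, -0.0]
ft_force: [-1.4, -0.3, 4.0]
grip_width: 0.0514
grip_force: 25.0
```

>>> move_arm:
  series: "0 0 -5 0 0 0;0 0 -15 0 0 0;0 0 -32 0 0 0;0 0 -52 0 0 0;0 0 -75 0 0 0;0 0 -95 0 0 0;0 0 -110 0 0 0;0 0 -115 0 0 0"

```text
time: 30.95
position: [0.4476, -0.3116, 0.1856]
tool_rot: [0.704, 0.71, 0.0, 0.003]
ft_force: [0.5, -1.2, -0.6]
grip_width: 0.051
grip_force: 25.0
```

>>> move_arm:
  series: "5 12 0 0 0 0;15 35 0 0 0 0;28 66 0 0 0 0;40 95 0 0 0 0;53 125 0 0 0 0;64 152 0 0 0 0;72 171 0 0 0 0;75.5 179 0 0 0 0"

```text
time: 31.62
position: [0.6277, -0.2311, 0.1808]
tool_rot: [0.704, 0.711, 0.001, -0.0]
ft_force: [0.0, 0.1, -1.6]
grip_width: 0.0509
grip_force: 25.0
```

>>> move_arm:
  series: "0 0 0 0 0 0;0 0 5 0 0 0;0 0 18 0 0 0;0 0 32 0 0 0;0 0 45 0 0 0;0 0 52 0 0 0;0 0 54 0 0 0;0 0 54 0 0 0"

```text
time: 32.28
position: [0.6239, -0.234, 0.1276]
tool_rot: [0.705, 0.709, -0.0, -0.001]
ft_force: [-0.7, 0.0, -0.2]
grip_width: 0.0514
grip_force: 25.0
```

>>> move_arm:
  series: "0 0 0 0 0 0;0 0 0 0 0 0;0 0 0 0 0 0"

```text
time: 32.53
position: [0.6254, -0.2341, 0.1295]
tool_rot: [0.704, 0.71, 0.0, 0.001]
ft_force: [-0.2, -0.7, -1.1]
grip_width: 0.0515
grip_force: 25.0
```

```bash
python3 rings.py|grep -v lid
```

```text
[ 0.6252 -0.2339  0.1293] 0.050991309107512095 [ 0.1975 -0.1026 -1.3697]
top flask_c [(array([0.6192, 0.1752, 0.0028]), 0.51)]
top beaker_c [(array([ 0.6263, -0.1566,  0.0907]), 0.48)]
top bottle_c []
side flask_c [(array([0.3237, 0.206 , 0.0494]), 0.85), (array([0.4714, 0.0114, 0.0486]), 0.71), (array([0.3686, 0.0052, 0.0525]), 0.62), (array([ 0.6264, -0.0798,  0.1099]), 0.59)]
side beaker_c [(array([ 0.6224, -0.1601,  0.09  ]), 0.88), (array([ 0.5139, -0.4745,  0.0007]), 0.29)]
side bottle_c [(array([ 0.626 , -0.239 ,  0.1147]), 0.58)]
```

>>> move_arm:
  series: "1 -1 1.5 0 0 0;1 -1 3 0 0 0;1 -1 4.5 0 0 0;1 -1 5.5 0 0 0;1 -1 6 0 0 0;1 -1 6.5 0 0 0;1 -1 6.5 0 0 0"

```text
time: 33.62
position: [0.6237, -0.2327, 0.123]
tool_rot: [0.704, 0.71, -0.0, -0.0]
ft_force: [-1.0, 0.8, 4.3]
grip_width: 0.0509
grip_force: 25.0
```

>>> move_arm:
  series: "0 0 0.5 0 0 0;0 0 0.5 0 0 0;0 0 0.5 0 0 0"

```text
time: 33.87
position: [0.6237, -0.2327, 0.1229]
tool_rot: [0.704, 0.71, -0.0, 0.0]
ft_force: [-3.0, 2.0, 7.1]
grip_width: 0.051
grip_force: 25.0
```

>>> move_arm:
  series: "0 0 0 0 0 0;0 0 0 0 0 0;0 0 0 0 0 0;0 0 -8 0 0 0;0 0 -30 0 0 0;0 0 -60 0 0 0;0 0 -85 0 0 0;0 0 -90 0 0 0"
  jaw: 0.75

```text
time: 34.53
position: [0.6266, -0.2342, 0.217]
tool_rot: [0.704, 0.71, 0.001, 0.005]
ft_force: [0.5, -0.8, 0.8]
grip_width: 0.0656
grip_force: 0.0
```

>>> move_arm:
  series: "12 -4 0 0 0 0;45 -15 0 0 0 0;83 -27 0 0 0 0;121 -40 0 0 0 0;159 -53 0 0 0 0;197 -65 0 0 0 0;235 -78 0 0 0 0;272 -90 0 0 0 0"
  jaw: 0.5

```text
time: 35.2
position: [0.5287, 0.0412, 0.2099]
tool_rot: [0.705, 0.71, -0.001, -0.002]
ft_force: [0.6, 1.0, -0.5]
grip_width: 0.0438
grip_force: 0.0
```

>>> move_arm:
  series: "38 -13 0 0 0 0;76 -26 0 0 0 0;114 -38 0 0 0 0;152 -51 0 0 0 0;190 -63 0 0 0 0;228 -76 0 0 0 0;258 -86 0 0 0 0;268 -90 0 0 0 0"

```text
time: 35.87
position: [0.4359, 0.3093, 0.21]
tool_rot: [0.703, 0.711, -0.001, -0.001]
ft_force: [1.3, -1.0, -0.6]
grip_width: 0.0438
grip_force: 0.0
```

>>> move_arm:
  series: "0 0 0 0 0 0;0 0 0 0 0 0"

```text
time: 36.03
position: [0.4386, 0.3055, 0.2105]
tool_rot: [0.704, 0.71, -0.001, -0.0]
ft_force: [-0.4, -0.3, 0.3]
grip_width: 0.0436
grip_force: 0.0
```

```bash
python3 rings.py; python3 - <<'E'
from fit import *
d=np.load("im.npz")
a=d["side"][160:250,340:450,::-1];b=d["top"][110:200,305:415,::-1]
cv2.imwrite("pics/v10.png",cv2.resize(np.hstack([a,b]),None,fx=3.6,fy=3.6,interpolation=cv2.INTER_CUBIC))
t=cs["top"]
# lid knob: darkest/lid disc circle in first picture
print("lid disc ray",ray(t,px("top",[(73,324)]),.010))
E
```

```text
[0.4399 0.3045 0.211 ] 0.043394687103376996 [ 0.2856 -0.2485 -0.0325]
top flask_c [(array([0.466 , 0.0092, 0.0553]), 0.94), (array([ 0.624 , -0.085 ,  0.1063]), 0.87), (array([0.3243, 0.208 , 0.054 ]), 0.75), (array([0.3706, 0.002 , 0.057 ]), 0.74)]
top beaker_c [(array([ 0.6273, -0.1582,  0.0876]), 0.58)]
top bottle_c [(array([ 0.6262, -0.229 ,  0.1084]), 0.94)]
top lid_c [(array([0.4365, 0.3089, 0.0173]), 0.58), (array([ 0.6246, -0.0844,  0.1068]), 0.57)]
side flask_c [(array([0.4728, 0.0077, 0.0456]), 0.82), (array([0.3707, 0.0037, 0.0517]), 0.64), (array([0.322 , 0.2049, 0.0486]), 0.6), (array([ 0.6224, -0.0788,  0.1037]), 0.56)]
side beaker_c [(array([ 0.6232, -0.1624,  0.089 ]), 0.61)]
side bottle_c [(array([ 0.6256, -0.2358,  0.1072]), 0.98)]
side lid_c [(array([0.4386, 0.3035, 0.0164]), 0.62)]
lid disc ray [[0.4382 0.307  0.01  ]]
```

>>> move_arm:
  series: "2.5 -1 20 0 0 0;2.5 -1 55 0 0 0;2.5 -1 90 0 0 0;2.5 -1 120 0 0 0;2.5 -1 145 0 0 0;2.5 -1 162 0 0 0;2.5 -1 172 0 0 0;2.5 -1 174 0 0 0"

```text
time: 37.3
position: [0.4379, 0.308, 0.0358]
tool_rot: [0.704, 0.71, -0.002, -0.001]
ft_force: [-0.8, -0.5, 0.3]
grip_width: 0.0435
grip_force: 0.0
```

>>> move_arm:
  series: "0 0 0 0 0 0;0 0 0 0 0 0;0 0 0 0 0 0;0 0 0 0 0 0;0 0 0 0 0 0;0 0 0 0 0 0;0 0 0 0 0 0;0 0 0 0 0 0"
  jaw: 0
  newtons: 15

```text
time: 37.97
position: [0.4393, 0.3086, 0.0385]
tool_rot: [0.704, 0.71, 0.001, 0.0]
ft_force: [-0.6, 0.5, 6.8]
grip_width: 0.0173
grip_force: 15.0
```

>>> move_arm:
  series: "0 0 -5 0 0 0;0 0 -20 0 0 0;0 0 -50 0 0 0;0 0 -85 0 0 0;0 0 -120 0 0 0;0 0 -155 0 0 0;0 0 -185 0 0 0;0 0 -200 0 0 0"

```text
time: 38.63
position: [0.44, 0.309, 0.2418]
tool_rot: [0.704, 0.71, 0.003, 0.001]
ft_force: [1.8, 0.6, -0.3]
grip_width: 0.0179
grip_force: 15.0
```

>>> move_arm:
  series: "-10 4 0 0 0 0;-35 14 0 0 0 0;-68 26 0 0 0 0;-101 39 0 0 0 0;-134 52 0 0 0 0;-167 65 0 0 0 0;-200 78 0 0 0 0;-233 90.5 0 0 0 0"

```text
time: 39.3
position: [0.5302, 0.0736, 0.2358]
tool_rot: [0.705, 0.71, -0.001, -0.001]
ft_force: [0.9, 0.1, -0.2]
grip_width: 0.0173
grip_force: 15.0
```

>>> move_arm:
  series: "-33 13 0 0 0 0;-66 26 0 0 0 0;-99 39 0 0 0 0;-132 52 0 0 0 0;-165 65 0 0 0 0;-198 78 0 0 0 0;-222 87 0 0 0 0;-232.5 90.5 0 0 0 0"

```text
time: 39.97
position: [0.6233, -0.1603, 0.2353]
tool_rot: [0.706, 0.709, -0.001, -0.0]
ft_force: [0.3, 0.3, -0.2]
grip_width: 0.0175
grip_force: 15.0
```

>>> move_arm:
  series: "0 0 0 0 0 0;0 0 10 0 0 0;0 0 25 0 0 0;0 0 40 0 0 0;0 0 52 0 0 0;0 0 58 0 0 0;0 0 60 0 0 0;0 0 60 0 0 0"

```text
time: 40.63
position: [0.6228, -0.1547, 0.1769]
tool_rot: [0.704, 0.71, -0.0, -0.001]
ft_force: [1.2, -0.1, 0.7]
grip_width: 0.0171
grip_force: 15.0
```

```bash
python3 rings.py|grep -v -e flask -e bottle
```

```text
[ 0.6237 -0.1555  0.1781] 0.017650786118633056 [-0.3135 -0.2652 -0.9998]
top beaker_c []
top lid_c []
side beaker_c [(array([ 0.6195, -0.1594,  0.087 ]), 0.69), (array([ 0.6271, -0.1559,  0.0005]), 0.69)]
side lid_c [(array([ 0.6285, -0.1593,  0.1558]), 0.71)]
```

>>> move_arm:
  series: "0 0 3 0 0 0;0 0 6 0 0 0;0 0 9 0 0 0;0 0 12 0 0 0;0 0 14 0 0 0;0 0 15.5 0 0 0;0 0 16 0 0 0;0 0 16 0 0 0"

```text
time: 41.8
position: [0.6232, -0.1557, 0.1613]
tool_rot: [0.704, 0.71, -0.0, -0.0]
ft_force: [0.1, -0.2, -0.2]
grip_width: 0.0177
grip_force: 15.0
```

>>> move_arm:
  series: "0 0 0.5 0 0 0;0 0 1 0 0 0;0 0 1.5 0 0 0;0 0 1.5 0 0 0"

```text
time: 42.13
position: [0.6234, -0.1558, 0.1606]
tool_rot: [0.704, 0.71, 0.0, 0.0]
ft_force: [-1.1, -0.1, 1.8]
grip_width: 0.0171
grip_force: 15.0
```

>>> move_arm:
  series: "0 0 0 0 0 0;0 0 0 0 0 0;0 0 0 0 0 0;0 0 -5 0 0 0;0 0 -20 0 0 0;0 0 -45 0 0 0;0 0 -75 0 0 0;0 0 -90 0 0 0"
  jaw: 0.45

```text
time: 42.8
position: [0.6247, -0.1563, 0.2537]
tool_rot: [0.704, 0.71, 0.001, 0.002]
ft_force: [-0.0, -0.5, 0.3]
grip_width: 0.039
grip_force: 0.0
```

>>> move_arm:
  series: "35 -10 0 0 0 0;70 -20 0 0 0 0;105 -30 0 0 0 0;140 -40 0 0 0 0;175 -50 0 0 0 0;210 -60 0 0 0 0;245 -70 0 0 0 0;280 -80 0 0 0 0"

```text
time: 43.47
position: [0.5405, 0.1252, 0.2505]
tool_rot: [0.705, 0.71, 0.0, 0.0]
ft_force: [0.6, -0.6, 0.1]
grip_width: 0.0392
grip_force: 0.0
```

>>> move_arm:
  series: "35 -10 0 0 0 0;70 -20 0 0 0 0;100 -25 0 0 0 0;120 -30 0 0 0 0;120 -30 0 0 0 0;120 -30 0 0 0 0"

```text
time: 43.97
position: [0.5099, 0.2444, 0.2503]
tool_rot: [0.703, 0.711, 0.0, 0.0]
ft_force: [0.1, -0.3, 0.3]
grip_width: 0.0391
grip_force: 0.0
```

```bash
python3 rings.py; python3 - <<'E'
from fit import *
d=np.load("im.npz")
a=d["side"][150:240,340:450,::-1];b=d["top"][105:195,305:415,::-1]
cv2.imwrite("pics/v11.png",cv2.resize(np.hstack([a,b]),None,fx=3.6,fy=3.6,interpolation=cv2.INTER_CUBIC))
print(robot.get_obs()["time"])
E
```

```text
[0.5105 0.2428 0.2502] 0.039390313906499864 [ 0.382  -0.3399 -0.831 ]
top flask_c [(array([0.3684, 0.0055, 0.0526]), 0.87), (array([ 0.6229, -0.0865,  0.1066]), 0.74), (array([0.3244, 0.2104, 0.0528]), 0.66), (array([0.466 , 0.0076, 0.0519]), 0.59)]
top beaker_c [(array([ 0.6258, -0.1555,  0.0859]), 0.57)]
top bottle_c [(array([ 0.6281, -0.231 ,  0.1096]), 0.57)]
top lid_c [(array([ 0.6238, -0.1573,  0.1368]), 0.79)]
side flask_c [(array([0.4701, 0.0074, 0.0495]), 0.97), (array([0.3714, 0.0028, 0.0509]), 0.92), (array([ 0.623 , -0.0787,  0.1091]), 0.66), (array([0.3214, 0.2069, 0.0501]), 0.64)]
side beaker_c [(array([ 0.6212, -0.1614,  0.0889]), 0.91)]
side bottle_c [(array([ 0.6238, -0.2347,  0.1088]), 0.79), (array([ 0.514 , -0.4756, -0.0012]), 0.44)]
side lid_c [(array([ 0.6222, -0.1592,  0.1415]), 0.82)]
44.5667
```

View pics/v11.png

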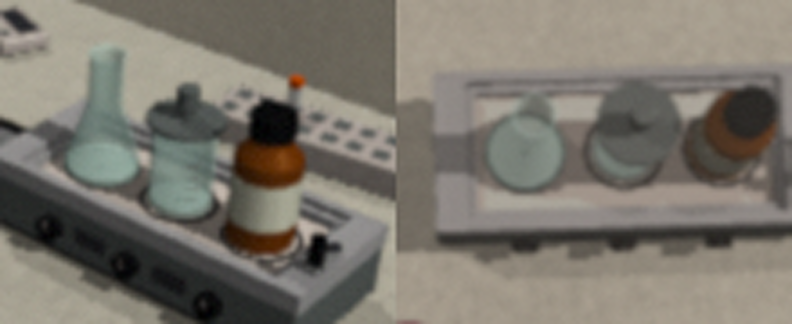

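```bash
python3 - <<'E'
from fit import *
for n in("top","side"):
  c=cs[n]
  for q in(1.2,1.4,1.6):
    L=np.array([[-.027*np.sin(q),-.135+.027*np.cos(q),z] for z in(.0735,.0975)])
    print(n,q,proj(c,T([.623,-.158,.009],L)).round(1).tolist(),end=" ")
  p=proj(c,T([.623,-.158,.009],np.array([[-.027,-.135,.0855]])))[0].astype(int)
  g=cv2.cvtColor(c["img"],cv2.COLOR_RGB2GRAY)[p[1]-10:p[1]+11,p[0]-10:p[0]+11]
  print("\n",p);ys,xs=np.where(g<50);print(xs.mean()+p[0]-10,ys.mean()+p[1]-10);print(g)
E
```

```text
top 1.2 [[414.8, 152.6], [417.2, 150.4]] top 1.4 [[416.7, 153.1], [419.2, 150.9]] top 1.6 [[418.7, 153.2], [421.2, 151.0]] 
 [419 152]
419.75 152.125
[[ 73  81  88 102 121 131 122 102  85  86 100 123 139 140 140 137 142 140
  140 142 141]
 [ 83  89  85  93 104 109  98  76  62  63  79 110 134 139 139 138 139 140
  138 138 138]
 [ 88  92  83  89  94  91  81  68  61  61  75 106 131 139 140 138 137 138
  137 136 139]
 [ 87  90  85  90 100  96  82  79  82  77  90 115 130 140 142 141 140 137
  136 138 138]
 [ 88  87  85  91 105 103  89  92  99  98 104 117 133 138 141 140 139 138
  135 136 135]
 [ 89  87  85  91 106 104  90  92 103 106 108 117 130 136 139 138 139 136
  135 135 135]
 [ 89  87  84  90 106 105  91  93 101 107 106 112 121 128 135 139 138 137
  135 135 135]
 [ 89  87  84  89 103 105  91  89  99 103  95  88  91 103 120 136 140 138
  136 136 136]
 [ 90  87  85  87 102 105  90  85  92  90  72  58  53  68  99 127 137 138
  137 138 137]
 [ 91  83  80  88 101 102  89  82  78  70  52  40  38  53  90 123 138 138
  136 137 138]
 [ 88  82  84  83  90  92  86  75  62  50  42  39  41  62 10
[... 2264 characters left out ...]
9  72  84  84  83  45  13   4   5  29  73 104 110 113 120 128
  137 130 124]
 [106 112  89  72  70  70  63  32   7   1   4  39  84 112 114 118 124 127
  124 123 120]
 [125  98  80  75  67  64  53  43  31  21  21  51  99 114 119 121 126 124
  123 121 118]
 [ 94  88  97 106  89  75  69  72  62  50  61  71 105 118 121 121 122 119
  120 114 105]
 [ 91 110 119 122 116 108  87  79  68  80  98  96 114 121 121 120 124 120
  117 103  86]
 [117 126 125 120 122 119 116 107  92  99 106 115 119 122 120 120 121 114
  101  85  74]
 [139 139 130 125 124 121 121 119 116 116 119 121 121 121 122 119 112  99
   81  71  74]
 [144 140 138 138 135 124 120 121 121 122 122 120 120 121 117 106  92  78
   76  74  74]]
```

```bash
python3 -c "
from rig import robot
print(robot.hand_in())"
```

```text
the job is handed in; nothing more can be done
None
```

The job is handed in at about 45 s: tab swung to about 1.6 rad, cover about 2 mm off the mat's middle and square with it, vessels within about 3 mm of their ring centres by the cameras, and the lid seated on the beaker; the wash bottle and box were not touched.

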